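Slide the full stock box onto the scale

ROBOT

A 6-joint arm with a two-finger parallel gripper is mounted at the origin on the work surface. World frame = base frame: x ahead of the robot, y to its left, z up, the work surface at z = 0. Lengths are in mm, angles in rad, forces in N, time in s.
With the tool pointing down it reaches from about 300 to 775 mm from the base axis. Payload 14.6 kg.
Tool frame: the origin (TCP) lies midway between the tips of the shut fingers; the grasp point (between the pads) lies 19 mm behind it (manip.hold_point_z is the distance from the TCP to the grasp point, in mm); z points along the fingers, y is the direction in which the jaws open and shut (so a half turn about z gives the same grasp; the last joint's range is limited). The gripper opens to 94 mm and grips with 3 to 60 N. Pads are 16 mm wide; open, the fingers measure 119 mm over their backs; the gripper's body (75 mm by 177 mm) begins 78 mm behind the grasp point.
Start: joints at [-1.409, 0.3, 1.521, -0, 1.321, -0.067], TCP at [124.738, -535.658, 170.246] pointing down, gripper open.
Joint ranges: [-3.03, 3.03], [-0.79, 2.21], [0.23, 2.52], [-1.04, 4.18], [0, 3.07], [-2.55, 2.55]. Speed limits (rad/s): [2.22, 2.22, 2.57, 3.14, 3.14, 3.14].

INTERFACE

Orientations are given as [roll, pitch, yaw] about the fixed x, y, z axes, in that order (R = Rz(yaw) Ry(pitch) Rx(roll)).
In Python, from cell import manip gives the robot as it stands.
- The arm moves only by the shell command python3 -m crank 'ROWS' [OPENING] [FORCE]. ROWS is JSON, a list of rows, each an object with "offset": the shift along the world's x, y, z in m, a list of three; "spin": the turn about the world's z in degrees. In form: [{"offset": [dx, dy, dz], "spin": spin}, ...]. A call has exactly 8 rows; each row is the pose to reach, as a shift and turn from the pose measured when the call began; what a row does not reach only later rows make up. A row lasts 1/12 s, in which the tool goes at most 41.7 mm and 7.16 degrees, less where a joint would pass 70% of its speed; a pose out of reach is approached as far as the arm can. A call with a gripper value outside its range is refused whole. OPENING is the opening, from 0 (shut) to 1 (fully open), set as the call begins (- or left out, the last holds). The fingers move at their own pace and stop on an object; FORCE is the grip in N (left out, the last holds). Time passes only in rows, so rows that repeat a pose let the fingers close, or fill a call up. It gives the time, the measured TCP pose, the force and the opening at its end, in the units of the state.
- manip.read_state(): the state, without advancing time (a new reading comes with each control period).
- manip.camera(name): name is "scene" or "top"; returns a dict with "pixels" (384x512x3 uint8, red, green, blue), "fx", "fy", "cx", "cy" (pixels), "k1" (the pictures are not rectified: a ray, as slopes to the right and down, at radius r is drawn at 1 + k1 r^2 times it, then the intrinsics apply), "extrinsics" (4x4, takes a point from world to camera coordinates). Camera axes: x right, y down, z forward; pixel columns grow to the right and rows downward; lengths in mm; the calibration is good to about 2 mm. A picture is of the moment at which its call begins. There is no depth.
- manip.sign_off(): hands the job in, once; it reports no verdict.
Trained networks look in a picture, given as the dict that the camera call returned (one of the last four; its "shot" number tells which), for a name from the list of things; names that differ only in an ending like _2 or _b are one class to them, and where a whole thing is asked for, a point or a joint stands for the part that bears it (a point fixed in the world has none). Each returns a list of dicts, best first, with "conf" (0 to 1); they miss things now and then, are a little off and sometimes report something else, mostly with a low value. They report only what shows in the picture. A call takes as long as a camera call. They do not tell look-alikes from the thing itself.
- manip.search_frame(picture, name): "location" ([x, y, z] in mm, in world coordinates, good to about 4 mm: the middle of the surface that is visible of it).
- manip.masks_of(picture, name): "mask" (384x512 bool, what is visible of it).
The state is a dict: "clock": time; "joints": joint angles; "qd": joint speeds; "effort": joint torques, N m; "eef_pos": TCP position; "eef_rot": TCP orientation; "wrist_force": force on the tool from outside, world axes, zero at the start; "moment": the same for the moment, N m; "finger_gap": finger opening in mm.
Only numpy, scipy, OpenCV 4.12 (cv2) and the standard library are available. Lean on these libraries where they do the work, as an engineer would, in place of code of your own. Each camera call takes 0.05 s, during which the arm holds its last target. There are 200 camera calls.

TASK

Of the three look-alike closed cardboard boxes on the plywood riser, one is still full and heavy and the other two are nearly empty. Push against them to feel which is the full one, and slide that one across until it stands wholly on the plate of the scale behind; leave the two light ones standing on the riser, clear of the scale, and never put a light one on the scale. Keep the boxes flat: do not lift or tip them, as their bottoms are weak, and leave the things around alone.

Things in the scene. Friction and masses are not known exactly. Their poses are not given: they have to be found in the camera images.
- riser: low plywood platform on the bench, 190 (x) x 440 (y) x 60 mm high, the boxes stand on it in a row along its y. Origin at the centre of its underside, on the bench; its x axis points away from the robot towards the scale, its y axis along the row
- plate_top (a point): centre of the upper face of the bench scale's flat steel plate, 180 (x) x 400 (y) mm, level with the riser's top (0.5 mm lower) and parallel to it, 4 mm beyond its far (+x) edge. Axes as the riser's. A low sloping display console, no more than 25 mm above the plate, adjoins its far edge
- plate (a joint): how far the scale's plate has sunk, m: 0 unloaded, about 0.002 under a light box, 0.0055 to 0.008 under the full one
- box_a: closed brown cardboard box, 64 x 64 mm and 57 mm tall with a pale paper tape strip over the lid; one of three that look alike. Origin at the centre of its underside, z up, sides along its x and y. The full one weighs 0.7 to 1 kg, an empty one 0.2 to 0.25 kg; which is full changes from run to run
- box_b: closed brown cardboard box, 64 x 64 mm and 57 mm tall with a pale paper tape strip over the lid; one of three that look alike. Origin at the centre of its underside, z up, sides along its x and y. The full one weighs 0.7 to 1 kg, an empty one 0.2 to 0.25 kg; which is full changes from run to run
- box_c: closed brown cardboard box, 64 x 64 mm and 57 mm tall with a pale paper tape strip over the lid; one of three that look alike. Origin at the centre of its underside, z up, sides along its x and y. The full one weighs 0.7 to 1 kg, an empty one 0.2 to 0.25 kg; which is full changes from run to run
- jar: bystander: jar with a black cap on the bench, 60 mm across, 85 mm tall, origin at the centre of its underside
- spray: bystander: plain aluminium can on the bench, 52 mm across, 160 mm tall, origin at the centre of its underside
- tape: bystander: roll core (grey ring) on the bench, 90 mm across, 25 mm tall, origin at the centre of its underside
- screwdriver: bystander: screwdriver lying on the bench along its x axis, origin under its middle
Things that resemble listed ones, but are neither listed nor needed, are in the scene too. Leave any red or yellow look-alike of the box_c alone.

How it is judged (in metres and radians):
At the end, for the whole second after the job is handed in: The full box stands flat and wholly on the plate (centre within 56 mm in x, 166 mm in y of the plate's), sunk over 5.1 mm; the light boxes stand flat on the riser, centres at most 66 mm from its middle towards the scale, 95 mm towards the robot, 220 mm sideways; all at rest (value of joint plate above 0.0051 m and (((x of box_a in the frame of plate_top between -0.056 and 0.056 m and y of box_a in the frame of plate_top between -0.166 and 0.166 m and z of box_a in the frame of plate_top between -0.004 and 0.006 m and angle between box_a's own z axis and vertical below 0.08 rad) and (x of box_b in the frame of riser between -0.095 and 0.066 m and y of box_b in the frame of riser between -0.22 and 0.22 m and z of box_b in the frame of riser between 0.055 and 0.066 m and angle between box_b's own z axis and vertical below 0.08 rad) and (x of box_c in the frame of riser between -0.095 and 0.066 m and y of box_c in the frame of riser between -0.22 and 0.22 m and z of box_c in the frame of riser between 0.055 and 0.066 m and angle between box_c's own z axis and vertical below 0.08 rad)) or ((x of box_b in the frame of plate_top between -0.056 and 0.056 m and y of box_b in the frame of plate_top between -0.166 and 0.166 m and z of box_b in the frame of plate_top between -0.004 and 0.006 m and angle between box_b's own z axis and vertical below 0.08 rad) and (x of box_a in the frame of riser between -0.095 and 0.066 m and y of box_a in the frame of riser between -0.22 and 0.22 m and z of box_a in the frame of riser between 0.055 and 0.066 m and angle between box_a's own z axis and vertical below 0.08 rad) and (x of box_c in the frame of riser between -0.095 and 0.066 m and y of box_c in the frame of riser between -0.22 and 0.22 m and z of box_c in the frame of riser between 0.055 and 0.066 m and angle between box_c's own z axis and vertical below 0.08 rad)) or ((x of box_c in the frame of plate_top between -0.056 and 0.056 m and y of box_c in the frame of plate_top between -0.166 and 0.166 m and z of box_c in the frame of plate_top between -0.004 and 0.006 m and angle between box_c's own z axis and vertical below 0.08 rad) and (x of box_a in the frame of riser between -0.095 and 0.066 m and y of box_a in the frame of riser between -0.22 and 0.22 m and z of box_a in the frame of riser between 0.055 and 0.066 m and angle between box_a's own z axis and vertical below 0.08 rad) and (x of box_b in the frame of riser between -0.095 and 0.066 m and y of box_b in the frame of riser between -0.22 and 0.22 m and z of box_b in the frame of riser between 0.055 and 0.066 m and angle between box_b's own z axis and vertical below 0.08 rad))) and linear speed of each of box_a, box_b, box_c below 0.02 m/s); the robot touches nothing.
It fails at once if a light box is left standing on the scale's plate (box flat and still on it, let go, plate at rest and down less than 4.5 mm) ((x of box_a in the frame of plate_top between -0.045 and 0.1 m and z of box_a in the frame of plate_top between -0.002 and 0.0015 m and angle between box_a's own z axis and vertical below 0.015 rad and contact force between the fingers and box_a below 0.05 N and velocity of joint plate between -0.003 and 0.003 m/s and value of joint plate below 0.0045 m and linear speed of box_a below 0.01 m/s) or (x of box_b in the frame of plate_top between -0.045 and 0.1 m and z of box_b in the frame of plate_top between -0.002 and 0.0015 m and angle between box_b's own z axis and vertical below 0.015 rad and contact force between the fingers and box_b below 0.05 N and velocity of joint plate between -0.003 and 0.003 m/s and value of joint plate below 0.0045 m and linear speed of box_b below 0.01 m/s) or (x of box_c in the frame of plate_top between -0.045 and 0.1 m and z of box_c in the frame of plate_top between -0.002 and 0.0015 m and angle between box_c's own z axis and vertical below 0.015 rad and contact force between the fingers and box_c below 0.05 N and velocity of joint plate between -0.003 and 0.003 m/s and value of joint plate below 0.0045 m and linear speed of box_c below 0.01 m/s)).
It fails at once if a box is lifted more than 15 mm or tipped more than 20 degrees (z of any of box_a, box_b, box_c in the frame of riser above 0.075 m or angle between any of box_a, box_b, box_c's own z axis and vertical above 0.35 rad).
It fails at once if the jar, spray can, tape roll or screwdriver is moved more than 25 mm (distance of any of jar, spray, tape, screwdriver from where it was at the start of the episode above 0.025 m).
It also fails if it takes over 54 s, if anything falls off the work surface, if the arm or the gripper's body presses on something with over 40 N, if the wrist force passes 120 N, or if a joint passes its speed limit or range.

## Working session

There is one attempt and no reset: what is moved stays moved. The work goes in short steps, Python scripts to look and compute and a shell command to move; the robot and the scene stay as the last step left them, time stands still between calls to the robot, and variables do not carry over. Pictures are saved under pics/ and viewed, about 8 in all and at most 12, crops included, and the job is handed in when it is done.

```bash
mkdir -p pics; cat > h.py <<'E'
import numpy as np, cv2
from cell import manip
def save(p,n): cv2.imwrite(f'pics/{n}.png',p['pixels'][:,:,::-1])
def ray(p,u,v):
    K=np.array([[p['fx'],0,p['cx']],[0,p['fy'],p['cy']],[0,0,1]])
    xd=np.array([(u-p['cx'])/p['fx'],(v-p['cy'])/p['fy']]); x=xd.copy()
    for _ in range(20): x=xd/(1+p['k1']*(x@x))
    E=np.array(p['extrinsics']); R=E[:3,:3]; c=-R.T@E[:3,3]
    return c,R.T@np.array([x[0],x[1],1])
def at(p,u,v,z):
    c,d=ray(p,u,v); return c+d*(z-c[2])/d[2]
E
python3 - <<'E'
from h import *
t=manip.camera('top'); s=manip.camera('scene'); save(t,'top1'); save(s,'scene1')
for n in ['box_a','riser','plate','jar','spray','tape','screwdriver']:
    for nm,p in (('top',t),('scene',s)):
        for r in manip.search_frame(p,n)[:6]: print(n,nm,np.round(r['location']),round(r['conf'],2))
for r in manip.masks_of(t,'box_a'):
    m=r['mask'].astype('uint8'); c=max(cv2.findContours(m,0,1)[0],key=cv2.contourArea); print(r['conf'],cv2.minAreaRect(c),cv2.boundingRect(c))
for n in ['riser','plate']:
    for r in manip.masks_of(t,n)[:2]:
        m=r['mask'].astype('uint8'); c=max(cv2.findContours(m,0,1)[0],key=cv2.contourArea)
        z=60; b=cv2.boxPoints(cv2.minAreaRect(c)); print(n,r['conf'],[np.round(at(t,*q,z)[:2]).tolist() for q in b])
print(manip.read_state())
E
```

```text
box_a top [269. 234.  58.] 0.86
box_a top [484. -85. 113.] 0.83
box_a top [ 486. -201.  118.] 0.81
box_a top [472.  28. 120.] 0.68
box_a top [598. 322.  60.] 0.58
box_a scene [510. -82. 118.] 0.84
box_a scene [620. 324.  58.] 0.71
box_a scene [ 504. -195.  112.] 0.68
box_a scene [278. 238.  55.] 0.68
box_a scene [492.  35. 120.] 0.6
riser top [517. -60.  61.] 0.82
riser scene [538. -49.  61.] 0.95
plate scene [698. -48.  57.] 0.83
jar top [394. 225.  86.] 0.57
jar scene [416. 226.  64.] 0.69
spray top [ 458. -372.  145.] 0.85
spray scene [ 474. -377.  100.] 0.56
tape top [ 598. -395.   26.] 0.67
tape scene [ 605. -397.   18.] 0.57
tape scene [414. 227.  64.] 0.22
screwdriver top [492. 223.  25.] 0.55
screwdriver scene [504. 219.  21.] 0.85
screwdriver scene [509. -82. 118.] 0.44
0.93 ((251.0, 205.0), (26.0, 24.0), 90.0) (239, 192, 25, 27)
0.85 ((150.58824157714844, 161.14706420898438), (27.954269409179688, 25.210290908813477), 59.036251068115234) (135, 145, 33, 33)
0.79 ((335.0764465332031, 204.005859375), (27.457347869873047, 25.463239669799805), 4.398705005645752) (321, 191, 29, 26
[... 373 characters left out ...]
50.0], [624.0, -263.0], [578.0, 134.0]]
{'clock': 0.95, 'joints': array([-1.40862930e+00,  2.99919482e-01,  1.52100382e+00, -3.53323141e-05,
        1.32073251e+00, -6.65752567e-02]), 'qd': array([ 0.0004438 ,  0.0003792 , -0.00013936, -0.00131176,  0.00040136,
       -0.000302  ]), 'effort': array([-6.91318146e-04, -5.31661320e+01, -3.52915299e+01,  7.08292541e-02,
        2.12700031e-02, -2.95332109e-05]), 'eef_pos': array([ 124.71040324, -535.65061765,  170.23327444]), 'eef_rot': array([-3.14152736e+00,  2.99556533e-05,  2.28751029e-01]), 'wrist_force': array([ 0.38944417,  0.67337761, -0.67265065]), 'moment': array([-0.03556638, -0.0191198 , -0.01229435]), 'finger_gap': 93.9991208743154}
```

View pictures.

View pics/top1.png

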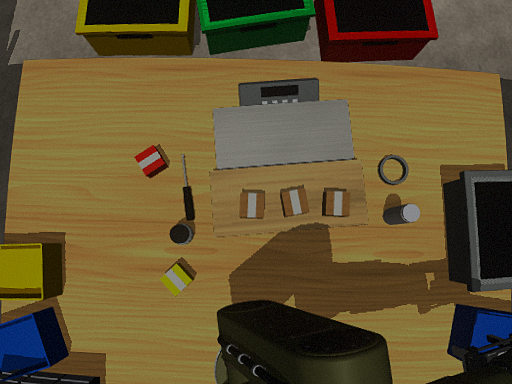

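View pics/scene1.png

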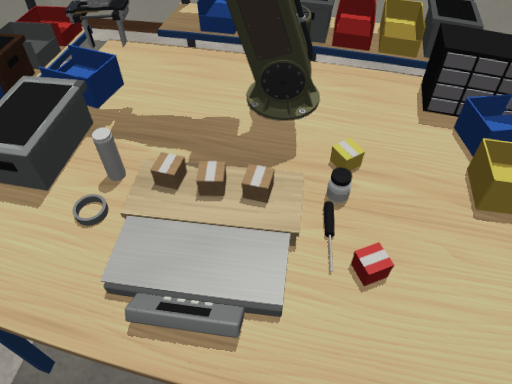

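Top picture: brown boxes on the riser at about (252,205), (294,201) and (337,203). The plate is behind them, and the red and yellow decoys are to the left. The scene picture agrees. Next I refine the riser corners and the tape-strip poses.

```bash
cat >> h.py <<'E'
def boxes(p):
    """box top centre & strip direction from the pale strips in the box masks (z=117)"""
    out=[]
    for r in manip.masks_of(p,'box_a'):
        hsv=cv2.cvtColor(p['pixels'],cv2.COLOR_RGB2HSV)
        m=r['mask']&(hsv[:,:,1]<70)&(hsv[:,:,2]>130)
        v,u=np.nonzero(m)
        if len(u)<10: continue
        P=np.array([at(p,a,b,117)[:2] for a,b in zip(u,v)]); c=P.mean(0)
        d=np.linalg.svd(P-c)[2][0]; out.append((r['conf'],c.round(1),np.degrees(np.arctan2(d[1],d[0])).round(1),len(u)))
    return out
E
python3 - <<'E'
from h import *
for nm in('top','scene'):
    p=manip.camera(nm)
    for b in boxes(p): print(nm,*b)
    for n in ['riser','plate']:
        for r in manip.masks_of(p,n)[:1]:
            m=r['mask'].astype('uint8'); c=max(cv2.findContours(m,0,1)[0],key=cv2.contourArea)
            h=cv2.convexHull(c); q=cv2.approxPolyDP(h,7,True)[:,0]
            print(nm,n,[(k.tolist(),np.round(at(p,*k,60)[:2]).tolist()) for k in q])
E
```

```text
top 0.98 [272.2 227.5] -134.5 163
top 0.97 [ 485.5 -202.4] 178.1 173
top 0.91 [486.9 -86.3] -168.1 175
top 0.75 [475.3  30.7] 179.4 179
top 0.67 [593.  313.6] 123.8 150
top plate [([347, 100], [799.0, -246.0]), ([352, 158], [624.0, -258.0]), ([217, 167], [587.0, 131.0]), ([214, 108], [762.0, 146.0])]
scene 0.97 [486.5 -86.3] 12.0 200
scene 0.83 [643.2 317.6] -56.3 250
scene 0.77 [332.6 236.2] 44.2 123
scene 0.76 [476.7  30.3] -1.0 207
scene 0.7 [608.5 -23.4] 101.3 112
scene 0.64 [ 487.7 -202.1] -2.3 177
scene riser [([120, 212], [621.0, -284.0]), ([143, 159], [438.0, -304.0]), ([303, 173], [391.0, 131.0]), ([292, 246], [618.0, 144.0])]
scene plate [([102, 275], [791.0, -246.0]), ([127, 216], [628.0, -261.0]), ([289, 236], [592.0, 132.0]), ([281, 305], [763.0, 149.0])]
```

```bash
python3 -m crank '[{"offset":[0.02,0.022,0.02],"spin":-3},{"offset":[0.046,0.05,0.03],"spin":-6},{"offset":[0.072,0.078,0.03],"spin":-7.7},{"offset":[0.098,0.106,0.03],"spin":-7.7},{"offset":[0.124,0.134,0.03],"spin":-7.7},{"offset":[0.15,0.162,0.03],"spin":-7.7},{"offset":[0.176,0.19,0.03],"spin":-7.7},{"offset":[0.2,0.22,0.03],"spin":-7.7}]' 0.35 20
python3 -m crank '[{"offset":[0.02,0.022,0],"spin":0},{"offset":[0.045,0.048,0],"spin":0},{"offset":[0.07,0.075,0],"spin":0},{"offset":[0.09,0.098,0],"spin":0},{"offset":[0.101,0.11,0],"spin":0},{"offset":[0.101,0.11,0],"spin":0},{"offset":[0.101,0.11,-0.02],"spin":0},{"offset":[0.101,0.11,-0.04],"spin":0}]'
```

```text
clock: 2.02
eef_pos: [325.8, -314.2, 200.4]
eef_rot: [3.141, -0.0, 0.094]
wrist_force: [1.1, 0.3, 0.5]
finger_gap: 43.9
clock: 2.68
eef_pos: [426.9, -204.8, 160.6]
eef_rot: [3.14, -0.002, 0.095]
wrist_force: [0.7, -0.4, 0.3]
finger_gap: 32.9
```

```bash
python3 -m crank '[{"offset":[0,-0.003,-0.025],"spin":0},{"offset":[0,-0.003,-0.05],"spin":0},{"offset":[0,-0.003,-0.07],"spin":0},{"offset":[0,-0.003,-0.084],"spin":0},{"offset":[0,-0.003,-0.086],"spin":0},{"offset":[0,-0.003,-0.086],"spin":0},{"offset":[0.005,-0.0025,-0.086],"spin":0},{"offset":[0.01,-0.002,-0.086],"spin":0}]'
python3 -m crank '[{"offset":[0.004,0.0004,0],"spin":0},{"offset":[0.008,0.0008,0],"spin":0},{"offset":[0.012,0.001,0],"spin":0},{"offset":[0.016,0.0015,0],"spin":0},{"offset":[0.02,0.002,0],"spin":0},{"offset":[0.024,0.0022,0],"spin":0},{"offset":[0.028,0.0026,0],"spin":0},{"offset":[0.032,0.003,0],"spin":0}]'
```

```text
clock: 3.35
eef_pos: [437.8, -207.3, 75.9]
eef_rot: [3.139, -0.004, 0.094]
wrist_force: [0.9, 0.2, -0.7]
finger_gap: 32.8
clock: 4.02
eef_pos: [470.1, -204.3, 75.8]
eef_rot: [3.139, -0.004, 0.094]
wrist_force: [-1.2, 0.5, 1.7]
finger_gap: 32.7
```

```bash
python3 - <<'E'
from h import *
for i in range(1):
    p=manip.camera('scene'); save(p,'s2')
for b in boxes(p): print(*b)
s=manip.read_state();print(s['eef_pos'],s['wrist_force'],s['moment'])
E
```

```text
0.96 [475.7  30.2] -0.9 215
0.85 [486.9 -86.1] 11.8 200
0.85 [331.2 234.8] 43.0 136
0.81 [ 510.5 -197.7] 6.0 171
0.62 [643.3 317.5] -56.3 250
[ 470.34627105 -204.24896812   75.785375  ] [-0.60162718  0.07794221 -0.88045948] [ 0.01481494 -0.00112363  0.01304182]
```

```bash
python3 -m crank '[{"offset":[-0.025,-0.002,0],"spin":0},{"offset":[-0.045,-0.004,0],"spin":0},{"offset":[-0.045,0.01,0],"spin":0},{"offset":[-0.044,0.04,0],"spin":0},{"offset":[-0.043,0.07,0],"spin":0},{"offset":[-0.043,0.1,0],"spin":0},{"offset":[-0.043,0.112,0],"spin":0},{"offset":[-0.033,0.113,0],"spin":0}]'
python3 -m crank '[{"offset":[0.004,0.0004,0],"spin":0},{"offset":[0.008,0.0008,0],"spin":0},{"offset":[0.012,0.001,0],"spin":0},{"offset":[0.016,0.0015,0],"spin":0},{"offset":[0.02,0.002,0],"spin":0},{"offset":[0.024,0.0022,0],"spin":0},{"offset":[0.028,0.0026,0],"spin":0},{"offset":[0.032,0.003,0],"spin":0}]'
python3 -c "
from h import *
s=manip.read_state();print(s['wrist_force'],s['moment'])"
python3 -m crank '[{"offset":[-0.025,-0.002,0],"spin":0},{"offset":[-0.046,-0.004,0],"spin":0},{"offset":[-0.048,0.01,0],"spin":0},{"offset":[-0.05,0.04,0],"spin":0},{"offset":[-0.053,0.07,0],"spin":0},{"offset":[-0.053,0.1,0],"spin":0},{"offset":[-0.053,0.112,0],"spin":0},{"offset":[-0.043,0.113,0],"spin":0}]'
python3 -m crank '[{"offset":[0.004,0.0004,0],"spin":0},{"offset":[0.008,0.0008,0],"spin":0},{"offset":[0.012,0.001,0],"spin":0},{"offset":[0.016,0.0015,0],"spin":0},{"offset":[0.02,0.002,0],"spin":0},{"offset":[0.024,0.0022,0],"spin":0},{"offset":[0.028,0.0026,0],"spin":0},{"offset":[0.032,0.003,0],"spin":0}]'
python3 -c "
from h import *
s=manip.read_state();print(s['wrist_force'],s['moment'])
for b in boxes(manip.camera('scene')): print(*b)"
```

```text
clock: 4.78
eef_pos: [436.8, -89.2, 75.9]
eef_rot: [3.139, -0.004, 0.097]
wrist_force: [-1.0, -0.0, 0.0]
finger_gap: 33.1
clock: 5.45
eef_pos: [469.1, -86.4, 75.8]
eef_rot: [3.139, -0.004, 0.096]
wrist_force: [-0.9, -0.4, 0.3]
finger_gap: 32.8
[-0.94039615 -0.40605839  0.25278187] [-0.01386619  0.21800806 -0.05584835]
clock: 6.12
eef_pos: [425.6, 28.8, 76.0]
eef_rot: [3.139, -0.004, 0.099]
wrist_force: [-0.4, -0.4, -0.5]
finger_gap: 33.0
clock: 6.78
eef_pos: [457.3, 31.2, 75.9]
eef_rot: [3.139, -0.002, 0.098]
wrist_force: [-5.3, -1.3, 3.5]
finger_gap: 32.9
[-5.34704083 -1.31454108  3.45965126] [-0.13920513  1.02651085 -0.00892627]
0.97 [643.3 317.5] -56.2 249
0.84 [ 514.6 -196.8] 4.9 184
0.84 [498.4  34.5] 5.3 183
0.76 [331.5 234.9] 44.4 132
0.55 [512.6 -86.5] 6.0 215
```

The box forces differ clearly: the box at y≈+33 needed 5.3 N to push (moment 1.03 N m). The other two needed 1–2 N (about 0.2 N m where I read it). So that box is the full one, and I push it on.

```bash
python3 -m crank '[{"offset":[0.005,0.0005,0],"spin":0},{"offset":[0.01,0.001,0],"spin":0},{"offset":[0.015,0.0014,0],"spin":0},{"offset":[0.02,0.0019,0],"spin":0},{"offset":[0.025,0.0024,0],"spin":0},{"offset":[0.03,0.0028,0],"spin":0},{"offset":[0.035,0.0033,0],"spin":0},{"offset":[0.04,0.0038,0],"spin":0}]'
python3 -m crank '[{"offset":[0.005,0.0005,0],"spin":0},{"offset":[0.01,0.001,0],"spin":0},{"offset":[0.015,0.0014,0],"spin":0},{"offset":[0.02,0.0019,0],"spin":0},{"offset":[0.025,0.0024,0],"spin":0},{"offset":[0.03,0.0028,0],"spin":0},{"offset":[0.035,0.0033,0],"spin":0},{"offset":[0.04,0.0038,0],"spin":0}]'
python3 - <<'E'
from h import *
p=manip.camera('scene'); save(p,'s3')
for b in boxes(p): print(*b)
E
```

```text
clock: 7.55
eef_pos: [498.3, 35.2, 75.8]
eef_rot: [3.139, -0.004, 0.098]
wrist_force: [-4.0, -0.2, 0.9]
finger_gap: 33.1
clock: 8.22
eef_pos: [538.9, 39.0, 76.0]
eef_rot: [3.139, -0.004, 0.098]
wrist_force: [-4.7, -0.9, 3.9]
finger_gap: 33.1
0.92 [643.2 317.6] -56.4 251
0.78 [ 515.  -196.9] 5.4 182
0.75 [581.7  42.5] 6.4 229
0.71 [739.3 -43.3] 91.1 10544
0.67 [513.8 -86.6] 7.4 208
0.58 [331.9 235.3] 43.6 132
```

View pics/s3.png

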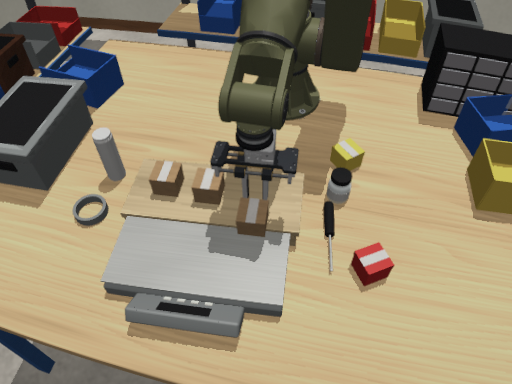

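The box at pixel (253,217) sits at the riser's far edge, square to the fingers, and the two others stand clear. I keep pushing.

```bash
python3 -m crank '[{"offset":[0.005,0.0005,0],"spin":0},{"offset":[0.01,0.001,0],"spin":0},{"offset":[0.015,0.0014,0],"spin":0},{"offset":[0.02,0.0019,0],"spin":0},{"offset":[0.025,0.0024,0],"spin":0},{"offset":[0.03,0.0028,0],"spin":0},{"offset":[0.035,0.0033,0],"spin":0},{"offset":[0.04,0.0038,0],"spin":0}]'
python3 -m crank '[{"offset":[0.005,0.0005,0],"spin":0},{"offset":[0.01,0.001,0],"spin":0},{"offset":[0.015,0.0014,0],"spin":0},{"offset":[0.02,0.0019,0],"spin":0},{"offset":[0.025,0.0024,0],"spin":0},{"offset":[0.03,0.0028,0],"spin":0},{"offset":[0.035,0.0033,0],"spin":0},{"offset":[0.04,0.0038,0],"spin":0}]'
python3 -c "
from h import *
for b in boxes(manip.camera('scene')): print(*b)"
```

```text
clock: 8.98
eef_pos: [579.6, 42.9, 75.6]
eef_rot: [3.139, -0.004, 0.098]
wrist_force: [-4.0, 0.7, -1.0]
finger_gap: 32.7
clock: 9.65
eef_pos: [620.1, 46.8, 75.6]
eef_rot: [3.139, -0.004, 0.098]
wrist_force: [-5.2, 0.3, 0.6]
finger_gap: 32.7
0.96 [643.2 317.6] -55.8 253
0.91 [331.5 234.7] 44.5 136
0.89 [664.   50.6] 6.8 314
0.72 [ 515.  -196.9] 5.4 182
```

```bash
python3 -m crank '[{"offset":[0.004,0.0004,0],"spin":0},{"offset":[0.008,0.0008,0],"spin":0},{"offset":[0.012,0.001,0],"spin":0},{"offset":[0.016,0.0015,0],"spin":0},{"offset":[0.018,0.0018,0],"spin":0},{"offset":[0.018,0.0018,0],"spin":0},{"offset":[0.01,0.001,0],"spin":0},{"offset":[-0.005,-0.0005,0],"spin":0}]'
python3 -m crank '[{"offset":[-0.02,-0.002,0],"spin":0},{"offset":[-0.03,-0.003,0.02],"spin":0},{"offset":[-0.04,-0.004,0.05],"spin":0},{"offset":[-0.06,-0.005,0.08],"spin":0},{"offset":[-0.09,-0.008,0.11],"spin":0},{"offset":[-0.12,-0.01,0.14],"spin":0},{"offset":[-0.15,-0.01,0.16],"spin":0},{"offset":[-0.17,-0.01,0.16],"spin":0}]'
python3 - <<'E'
from h import *
p=manip.camera('scene'); save(p,'s4')
for b in boxes(p): print(*b)
for b in boxes(manip.camera('top')): print('top',*b)
E
```

```text
clock: 10.42
eef_pos: [616.0, 46.3, 75.3]
eef_rot: [3.139, -0.006, 0.098]
wrist_force: [-0.8, -0.1, 0.1]
finger_gap: 33.3
clock: 11.08
eef_pos: [445.8, 36.3, 240.0]
eef_rot: [3.138, -0.014, 0.098]
wrist_force: [0.5, -0.3, 0.7]
finger_gap: 33.0
0.92 [ 513. -197.] 5.3 193
0.92 [332.4 236.1] 44.2 124
0.89 [677.8  51.1] 5.0 337
0.88 [514.3 -86.3] 5.9 204
top 0.95 [671.7  51.6] -172.8 169
top 0.79 [514.8 -88.3] -170.0 130
top 0.71 [ 512.7 -197.6] -174.8 172
top 0.65 [272.2 227.4] -134.2 167
top 0.6 [592.5 314.3] 123.8 154
```

View pics/s4.png

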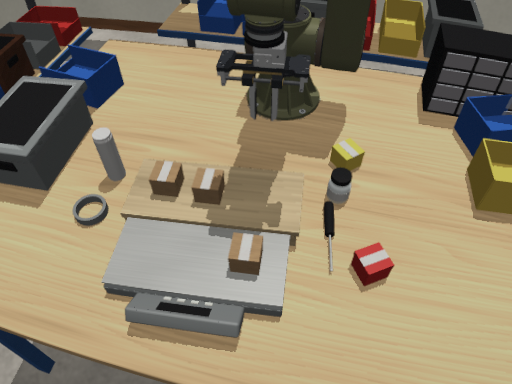

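The box at pixel (246,253) stands wholly on the plate, the other two at (167,178) and (208,186) are on the riser, and the arm is clear. The two cameras disagree by 6 mm in the box's x at the assumed lid height. That fits a lid about 5–8 mm low, so the plate has sunk.

```bash
python3 -c "
from cell import manip
print(manip.sign_off())"
```

```text
the job is handed in; nothing more can be done
None
```

I pushed each of the three boxes 20–25 mm to feel its weight, then slid the full one onto the scale's plate and handed the job in after about 11 s of the 54 s allowed.

- **Which box:** the one at y ≈ +33 mm resisted with about 5.3 N. The other two showed only about 1–2 N, little above the sensor's drift.
- **Full box:** my last check put it about 9 mm from the plate's centre in x and 110 mm in y, within the 56 and 166 mm limits. It looks flat in the picture.
- **Light boxes:** both stand on the riser at about 0 to +10 mm from its middle in x, clear of the scale. The jar, can, tape roll and screwdriver looked untouched in the last scene picture. I did not measure them again.
- **Checks that missed or disagreed:** in the final pictures the two cameras differed by 6 mm in the full box's x. This is what a lid a few millimetres low would give, so it fits the plate having sunk. I could not read the plate's sinking directly, so I inferred it from this and the push force.

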